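Set the guarded brightness knob of a microscope lamp unit with its long key

TASK

The lamp unit's brightness knob sits at the bottom of a well under a grille. Take the blue-handled setting key from its stand, reach down through the square opening in the grille, seat the key fully over the knob's red bar and turn it clockwise (seen from above) until the gauge needle stands in the green band, never running it into the red. Let go and leave the key standing upright on the knob, and do not disturb the vise, jar or pliers.

Things in the scene. Friction and masses are not known exactly. Their poses are not given: they have to be found in the camera images.
- unit: Cream lamp unit, fixed to the bench, 170 (own x) x 250 (own y) x 110 mm high; origin at the centre of its underside, x away from its grey front plate, z up; place and yaw vary. Its top holds, towards own -y, a 110 x 110 mm well with a grille over it, and, towards own +y, a round white gauge.
- opening (a point): Centre of the clear square opening, 46 x 46 mm, in the middle of the grille, level with the top of the bars (110 mm above the bench), straight above the knob. Axes as the unit; the opening's sides run along x and y. Grille of 6 mm round steel bars. The well is 54 mm deep.
- gauge (a point): Centre of the white gauge face, 88 mm across, on the unit's top (109 mm above the bench), axes as the unit. Its black needle (tip 37 mm from the centre) is geared to the knob and always points parallel to the knob's x; touching it does nothing. Green band: needle within 0.2 rad either side of own +x. Red band: more than 0.5 rad clockwise of own +x.
- knob_seat (a point): On the knob's axis, on the top face of its black disc (48 mm across), 64 mm above the bench, 46 mm below the grille's top; the seated key's prongs rest at this height. x runs along the knob's red bar, z up; turns with the knob. The red bar stands on the disc: 26 mm long, 8 mm thick, 14 mm high (top 78 mm above the bench), rounded top.
- knob (a joint): Knob and needle angle in rad, 0 to 2.4 (end stops), growing clockwise from above. Starts between 0.05 and 0.45. At 1.4 bar and needle point along the unit's own +x, mid green (green 1.2 to 1.6); red begins at 1.9. At q they point 1.4 - q counter-clockwise of that. Stays where left; turning takes about 0.1 N m.
- key_grip (a point): Centre of the blue handle of the key, which stands upright in its stand. The handle is a block 64 mm long (own x), 18 mm thick (own y) and 44 mm high; own z up. Its centre is 108 mm above the key's lower end. Below it a steel shaft 18 mm across, then a 38 mm round head with two prongs. The loose key weighs about 0.16 kg.
- key: The same key; origin at the centre of its lower end, 108 mm below key_grip, same axes. Two prongs, each 26 mm long (own x), 8 mm thick, 17 mm deep, leave a 12 mm slot along own x (parallel to the handle's long side) that goes over the knob's bar either way round, with about 0.15 rad of play. Prong corners lie 19 mm from the axis.
- stand: Grey key stand, fixed: base 90 x 90 x 4 mm with an open square pocket, 44 mm inside, rim 50 mm high, floor 6 mm above the bench, in which the key stands loosely. Origin at the centre of its underside.
- vise: Small loose yellow and green bench vise, 109 mm high, beyond the work. Leave alone. Origin at the centre of its underside.
- jar: Loose clear jar with a blue lid, 54 mm across, 75 mm high. Leave alone. Origin at the centre of its underside.
- pliers: Loose pliers with blue handles, about 160 mm long, lying on the bench. Leave alone. Origin on its underside near the middle.
Things that resemble listed ones, but are neither listed nor needed, are in the scene too. Leave any yellow look-alike of the key alone.

How it is judged:
By the outcome, as a careful person would: the job done as asked, in the order asked, and still so for the second after the job is handed in, with the robot touching nothing.
It also fails if it takes over 51 s, if anything falls off the work surface, if the arm or the gripper's body presses on something with over 40 N, if the wrist force passes 120 N, or if a joint passes its speed limit or range.

ROBOT

A 6-joint arm with a two-finger parallel gripper is mounted at the origin on the work surface. World frame = base frame: x ahead of the robot, y to its left, z up, the work surface at z = 0. Lengths are in m, angles in degrees, forces in N, time in s.
With the tool pointing down it reaches from about 0.35 to 0.975 m from the base axis. Payload 7.1 kg.
Tool frame: the origin (TCP) lies on the centre line of the jaws, within the pads' length; the fingertips stand 14 mm ahead of it and the grasp point (between the pads) lies 5 mm behind it (arm.tips_ahead is the distance from the TCP to the fingertips, in m); z points along the fingers, y is the line along which they close (so a half turn about z gives the same grasp; the last joint's range is limited). The gripper opens to 88 mm and grips with 3 to 60 N. Pads are 20 mm wide; open, the fingers measure 115 mm over their backs; the gripper's body (75 mm by 178 mm) begins 61 mm behind the grasp point.
Start: joints at [-65.031, 24.242, 93.386, -0, 62.372, -1.089], TCP at [0.275, -0.561, 0.202] pointing down, gripper open.
Joint ranges: [-172.04, 172.04], [-51.8, 120.97], [4.93, 147.93], [-75.15, 255.16], [6.16, 154.13], [-145.62, 145.62]. Speed limits (degrees/s): [136.94, 136.94, 172.46, 180, 180, 180].

INTERFACE

Orientations are given as a 3x3 rotation matrix whose columns are the frame's x, y, z axes.
In Python, from bench import arm gives the robot as it stands. The module is installed in compiled form; this text tells all that it offers.
- The arm moves only by the tool apply_moves, never from a script. Its argument "targets" is one flat list of numbers, 6 for each row, row after row: the shift along the tool's x, y, z in cm, then the turn, a rotation vector about the tool's x, y, z in degrees. In form: [tx, ty, tz, wx, wy, wz, tx, ty, tz, wx, wy, wz, ...]. A call has 1 to 8 rows; each row is the pose to reach, as a shift and turn from the pose commanded when the call began, along the tool's axes at that moment; what a row does not reach only later rows make up. A row lasts 1/12 s, in which the tool goes at most 41.7 mm and 7.16 degrees, less where a joint would pass 70% of its speed; a pose out of reach is approached as far as the arm can. A call with a gripper value outside its range is refused whole. "hand" is the finger opening in cm, from 0 to 8.78, set as the call begins (left out, the last holds). The fingers move at their own pace and stop on an object; "newtons" is the grip in N (left out, the last holds). Time passes only in rows, so rows that repeat a pose let the fingers close. It gives the time, the measured TCP pose, the force, the opening and the grip force at its end, in the units of the state.
- arm.get_obs(): the state, without advancing time (a new reading comes with each control period).
- arm.grab_frame(name): name is "side" or "top" or "wrist"; returns the picture (384x512x3 uint8, red, green, blue); there is no depth.
- arm.camera_model(name): a dict with "vertical_fov" (degrees; the focal length in pixels is half the picture's height over the tangent of half this angle, whatever the lens; pixels are square), "cx", "cy" (the principal point, pixels), "cam_to_world" (4x4, takes a point from camera to world coordinates); the wrist camera has in their place "mount" (4x4, takes a point from camera to tool coordinates, whose origin is the TCP and whose axes are the flange's). Camera axes: x right, y up, looking along -z (the intrinsics and any distortion apply to the point x, -y, -z); pixel columns grow to the right and rows downward; lengths in m; the calibration is good to about 2 mm. A picture is of the moment at which its call begins: read the wrist's pose just before it. camera_model takes no time and is no camera call.
- arm.hand_in(): hands the job in; it is judged then, once.
The state is a dict: "clock": time; "joint_pos": joint angles; "joint_vel": joint speeds; "tau": joint torques, N m; "tcp_pos": TCP position; "tool_rot": TCP orientation; "ft_force": force on the tool from outside, world axes, zero at the start; "torque": the same for the moment, N m; "opening": opening from 0.0 (shut) to 1.0 (fully open); "finger_force": force on a finger pad.
Only numpy, scipy, OpenCV 4.12 (cv2) and the standard library are available. Lean on these libraries where they do the work, as an engineer would, in place of code of your own. Each camera call takes 0.05 s, during which the arm holds its last target. There are 200 camera calls.

## Working session

There is one attempt and no reset: what is moved stays moved. The work goes in short steps, Python scripts to look and compute and a tool call to move; the robot and the scene stay as the last step left them, time stands still between calls to the robot, and variables do not carry over. Pictures are saved under pics/ and viewed, at most 10 in all, crops included, and the job is handed in when it is done.

Besides the shell and the picture viewer there is one more tool, called by a JSON object that holds its "name" and its "arguments". apply_moves: Moves the arm, as the interface text tells. Its arguments: {"type":"object","properties":{"targets":{"type":"array","items":{"type":"number"}},"hand":{"type":"number"},"newtons":{"type":"number"}},"required":["targets"]}

```bash
mkdir -p pics; cat > h.py <<'E'
import numpy as np, cv2
from bench import arm
def cam(n):
    m=arm.camera_model(n); f=192/np.tan(np.radians(m['vertical_fov'])/2)
    if n=='wrist':
        o=arm.get_obs(); T=np.eye(4); T[:3,:3]=np.array(o['tool_rot']); T[:3,3]=o['tcp_pos']; M=T@np.array(m['mount'])
    else: M=np.array(m['cam_to_world'])
    return f,m['cx'],m['cy'],M,m
def ray(c,u,v):
    f,cx,cy,M,_=c; d=M[:3,:3]@np.array([(u-cx)/f,-(v-cy)/f,-1]); return M[:3,3],d
def onz(c,u,v,z):
    o,d=ray(c,u,v); return o+d*(z-o[2])/d[2]
def proj(c,p):
    f,cx,cy,M,_=c; q=np.linalg.inv(M)@np.append(p,1); return cx+f*q[0]/-q[2], cy+f*q[1]/q[2]
def grab(n): 
    c=cam(n); return c,np.ascontiguousarray(arm.grab_frame(n))
def save(im,name): cv2.imwrite('pics/'+name,im[...,::-1])
E
python3 - <<'E'
from h import *
a,A=grab('top');b,B=grab('side')
np.save('top.npy',A);np.save('side.npy',B)
save(np.vstack([A,B])[:, :] if 0 else A,'t.png');save(B,'s.png')
for n in('top','side','wrist'):print(n,arm.camera_model(n))
o=arm.get_obs();print(o['clock'],o['tcp_pos'],o['tool_rot'],o['opening'])
E
```

```text
top {'vertical_fov': 49.87205977993192, 'cx': 255.1439377585809, 'cy': 188.85935814031043, 'cam_to_world': array([[ 0.00734895,  0.99401616, -0.1089856 ,  0.58381629],
       [-0.9999626 ,  0.00780205,  0.00373165,  0.01727572],
       [ 0.00455963,  0.1089541 ,  0.99403632,  0.86308074],
       [ 0.        ,  0.        ,  0.        ,  1.        ]])}
side {'vertical_fov': 43.22348882802349, 'cx': 253.8293884729302, 'cy': 193.24787481206056, 'cam_to_world': array([[-0.97962457,  0.11899953, -0.1617863 ,  0.47999597],
       [-0.19924217, -0.47450078,  0.8574098 ,  0.80484001],
       [ 0.02526363,  0.87217436,  0.48854235,  0.5327655 ],
       [ 0.        ,  0.        ,  0.        ,  1.        ]])}
wrist {'vertical_fov': 58.771571509957745, 'cx': 256.66028143085794, 'cy': 201.29256942793654, 'mount': array([[ 4.22515853e-04,  9.66400188e-01,  2.57041823e-01,
         7.04369868e-02],
       [ 9.99999910e-01, -4.14328890e-04, -8.60105122e-05,
        -1.58109775e-03],
       [ 2.33792781e-05,  2.57041837e-01, -9.66400276e-01,
        -1.82098937e-01],
       [ 0.00000000e+00,  0.00000000e+00,  0.00000000e+00,
         1.00000000e+00]])}
0.1 [ 0.27434121 -0.560968    0.20109692] [[ 8.98342249e-01  4.39295861e-01 -5.92146090e-04]
 [ 4.39296260e-01 -8.98341390e-01  1.24254906e-03]
 [ 1.38973178e-05 -1.37636188e-03 -9.99999053e-01]] 1.0000864706119574
```

View pics/t.png

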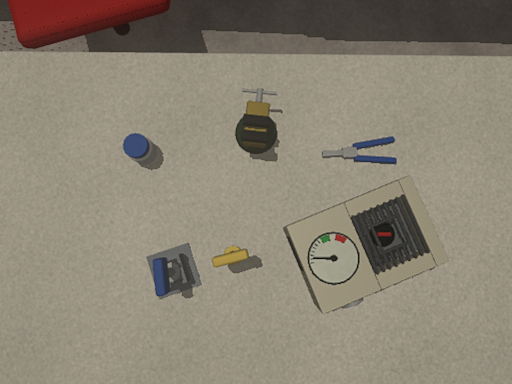

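View pics/s.png

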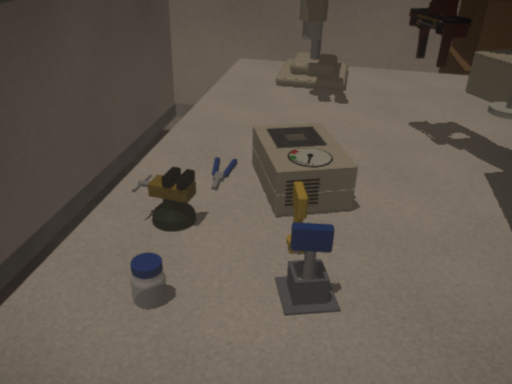

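The top view shows the blue key handle at (160,277), the gauge centre at (333,258), the red bar at (385,235) and the needle pointing left. The side view has the key at (312,237).
Possible mix-ups for the key are the yellow look-alike key at top (230,257), the jar's blue lid at (136,146) and the pliers' blue handles at (375,150). I choose the blue bar over the grey stand at (160,277).

```bash
python3 - <<'E'
from h import *
A=np.load('top.npy');B=np.load('side.npy');a=cam('top');b=cam('side')
def blob(I,box,lo,hi):
    x0,y0,x1,y1=box; h=cv2.cvtColor(I,cv2.COLOR_RGB2HSV); m=cv2.inRange(h,lo,hi); k=np.zeros_like(m);k[y0:y1,x0:x1]=m[y0:y1,x0:x1]
    n,l,s,c=cv2.connectedComponentsWithStats(k); i=1+np.argmax(s[1:,4]); return l==i,s[i],c[i]
def rect(m): return cv2.minAreaRect(cv2.findContours(m.astype(np.uint8),0,1)[0][0])
m,s,c=blob(A,(140,245,205,305),(105,90,30),(130,255,255)); r=rect(m);print('key top',r,c)
p=cv2.boxPoints(r); print('at z .136',[onz(a,*q,.136).round(4) for q in p])
m2,s2,c2=blob(B,(280,210,345,260),(105,90,30),(130,255,255));print('key side',rect(m2),c2)
o1,d1=ray(a,*c);o2,d2=ray(b,*c2)
t=np.linalg.lstsq(np.c_[d1,-d2],o2-o1,rcond=None)[0];print('tri',o1+t[0]*d1,o2+t[1]*d2)
m,s,c=blob(A,(360,215,410,255),(0,120,60),(8,255,255));r=rect(m);print('bar',r,onz(a,*c,.078),[onz(a,*q,.078).round(4) for q in cv2.boxPoints(r)])
print('gauge',onz(a,333,258,.109))
h=cv2.cvtColor(A,cv2.COLOR_RGB2HSV)
save(np.hstack([cv2.resize(A[235:315,135:215],(400,400),interpolation=2),cv2.resize(A[185:265,340:420],(400,400),interpolation=2)]),'c.png')
E
```

```text
key top ((158.7073211669922, 276.8658142089844), (36.33197784423828, 9.165818214416504), 83.6598129272461) [158.68263473 276.95209581]
at z .136 [array([0.539 , 0.1925, 0.136 ]), array([0.5409, 0.1768, 0.136 ]), array([0.4795, 0.1679, 0.136 ]), array([0.4777, 0.1835, 0.136 ])]
key side ((312.0525207519531, 236.5027618408203), (39.3665657043457, 26.01662254333496), 3.0127875804901123) [311.65934066 236.27872128]
tri [0.50698533 0.18459471 0.11637556] [0.50537805 0.18444109 0.11650652]
bar ((384.0, 234.0), (4.0, 14.0), 90.0) [ 0.58596944 -0.23012032  0.078     ] [array([ 0.5895, -0.217 ,  0.078 ]), array([ 0.5897, -0.2435,  0.078 ]), array([ 0.5822, -0.2433,  0.078 ]), array([ 0.582 , -0.2168,  0.078 ])]
gauge [ 0.54202081 -0.12704215  0.109     ]
```

View pics/c.png

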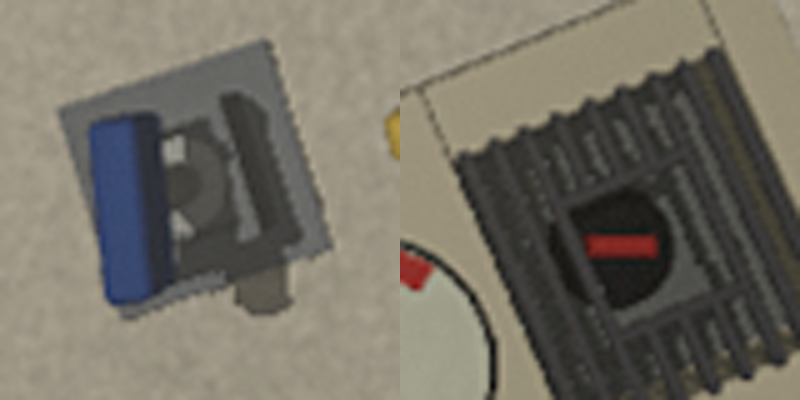

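The crop confirms the blue handle in the grey stand (top ~(160,277)), and the red bar in the square opening at top ~(385,234). I'll go above the knob first for a close look while the hand is empty.

{"name": "apply_moves", "arguments": {"targets": [42.5, -16, -1, 0, 0, 0, 42.5, -16, -1, 0, 0, 0, 42.5, -16, -1, 0, 0, 0, 42.5, -16, -1, 0, 0, 0, 42.5, -16, -1, 0, 0, 0, 42.5, -16, -1, 0, 0, 0, 42.5, -16, -1, 0, 0, 0, 42.5, -16, -1, 0, 0, 0]}}

```text
clock: 0.77
tcp_pos: [0.504, -0.3171, 0.2089]
tool_rot: [[0.898, 0.439, -0.0], [0.439, -0.898, 0.0], [-0.0, -0.0, -1.0]]
ft_force: [-0.2, 0.0, 0.2]
opening: 1.0
finger_force: 0.0
```

```bash
cat >> h.py <<'E'
def go(p,yaw):
    "shift (cm, tool axes) and turn (rotvec deg) to TCP p, tool x at yaw deg, pointing down"
    from scipy.spatial.transform import Rotation as Rn
    o=arm.get_obs();R=np.array(o['tool_rot']);y=np.radians(yaw);c,s=np.cos(y),np.sin(y)
    D=np.array([[c,s,0],[s,-c,0],[0,0,-1.]])
    print('t',o['clock'],'tcp',np.round(o['tcp_pos'],4),'shift',np.round(R.T@(np.array(p)-o['tcp_pos'])*100,2),'rot',np.round(Rn.from_matrix(R.T@D).as_rotvec(degrees=True),2))
E
python3 -c "
from h import *
go([.586,-.23,.21],26)"
```

```text
t 0.7667 tcp [ 0.504  -0.3171  0.2089] shift [11.19 -4.23 -0.11] rot [-0.03  0.02  0.05]
```

{"name": "apply_moves", "arguments": {"targets": [11.2, -4.2, 0, 0, 0, 0, 11.2, -4.2, 0, 0, 0, 0, 11.2, -4.2, 0, 0, 0, 0, 11.2, -4.2, 0, 0, 0, 0, 11.2, -4.2, 0, 0, 0, 0]}}

```text
clock: 1.18
tcp_pos: [0.586, -0.2304, 0.2085]
tool_rot: [[0.897, 0.442, -0.001], [0.442, -0.897, 0.0], [-0.001, -0.001, -1.0]]
ft_force: [-0.6, 0.4, 0.3]
opening: 0.999
finger_force: 0.0
```

```bash
python3 - <<'E'
from h import *
c,I=grab('wrist');np.save('w1.npy',I);save(I,'w1.png')
h=cv2.cvtColor(I,cv2.COLOR_RGB2HSV);m=cv2.inRange(h,(0,140,60),(8,255,255))
n,l,s,ce=cv2.connectedComponentsWithStats(m)
for i in range(1,n):
    if s[i,4]>40:
        r=cv2.minAreaRect(cv2.findContours((l==i).astype(np.uint8),0,1)[0][0]);print(r,s[i,4],onz(c,*ce[i],.078),[onz(c,*q,.078).round(4) for q in cv2.boxPoints(r)])
E
```

```text
((153.25001525878906, 160.25001525878906), (26.16295051574707, 12.727920532226562), 45.0) 306 [ 0.56697271 -0.132249    0.078     ] [array([ 0.5652, -0.1191,  0.078 ]), array([ 0.5765, -0.1235,  0.078 ]), array([ 0.5682, -0.145 ,  0.078 ]), array([ 0.5567, -0.1407,  0.078 ])]
((257.470703125, 188.06341552734375), (27.86737060546875, 10.476454734802246), 24.775142669677734) 256 [ 0.58552544 -0.22970033  0.078     ] [array([ 0.5804, -0.2166,  0.078 ]), array([ 0.5904, -0.2163,  0.078 ]), array([ 0.5909, -0.2425,  0.078 ]), array([ 0.5809, -0.243 ,  0.078 ])]
```

View pics/w1.png

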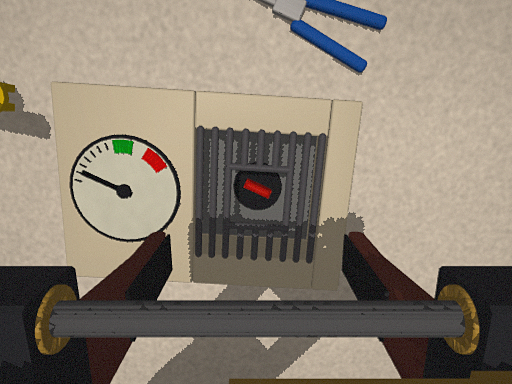

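The wrist view shows the red bar at (257,188) inside the opening, the gauge centre at (125,191), the needle tip at (81,172) and the seam from (195,92) to (191,282). The bar position agrees with the top view to within 1 mm.

```bash
python3 - <<'E'
from h import *
c=cam('wrist')
A=lambda p,q:np.degrees(np.arctan2(q[1]-p[1],q[0]-p[0]))
P=lambda u,v,z:onz(c,u,v,z)
g=P(125,191,.109);k=np.array([.5857,-.23,0])
print('gauge',g,'yaw from g-k',A(k,g)-90,np.hypot(*(g-k)[:2]))
print('seam',A(P(191,282,.11),P(195,92,.11)),'right edge',A(P(340,287,.11),P(361,101,.11)),'top edge',A(P(361,101,.11),P(52,83,.11))-90)
print('needle',A(g,P(81,172,.109)),'green',A(g,P(122,146,.109)))
I=np.load('w1.npy');h=cv2.cvtColor(I,cv2.COLOR_RGB2HSV);m=cv2.inRange(h,(0,140,60),(8,255,255))[165:215,225:290]
y,x=np.nonzero(m);Q=np.array([P(u+225,v+165,.078)[:2] for u,v in zip(x,y)]);w,V=np.linalg.eigh(np.cov(Q.T));print('bar',np.degrees(np.arctan2(V[1,1],V[0,1])))
# opening edges at grille
print('open corners guess',[P(*q,.107).round(4) for q in((232,168),(291,168))])
go([.508,.18,.24],8.2)
E
```

```text
gauge [ 0.53905023 -0.12786988  0.109     ] yaw from g-k 24.54940314431674 0.11227983720227493
seam 22.24565160381333 right edge 23.965767283610386 top edge 22.992163421236327
needle 91.3083108693592 green 24.18932463217602
bar 90.44198694789479
open corners guess [array([ 0.5966, -0.201 ,  0.107 ]), array([ 0.6184, -0.2454,  0.107 ])]
t 1.2333 tcp [ 0.585  -0.2315  0.2085] shift [ 11.22 -40.34  -3.13] rot [-0.03  0.07 17.96]
```

{"name": "apply_moves", "arguments": {"targets": [11.2, -40.3, -3.1, 0, 0, 18, 11.2, -40.3, -3.1, 0, 0, 18, 11.2, -40.3, -3.1, 0, 0, 18, 11.2, -40.3, -3.1, 0, 0, 18, 11.2, -40.3, -3.1, 0, 0, 18, 11.2, -40.3, -3.1, 0, 0, 18, 11.2, -40.3, -3.1, 0, 0, 18, 11.2, -40.3, -3.1, 0, 0, 18]}}

```text
clock: 1.9
tcp_pos: [0.5236, 0.094, 0.2339]
tool_rot: [[0.99, 0.138, -0.0], [0.138, -0.99, -0.0], [-0.0, 0.0, -1.0]]
ft_force: [0.3, -0.1, -0.1]
opening: 1.0
finger_force: 0.0
```

```bash
python3 -c "
from h import *
go([.508,.18,.24],8.2)"
```

```text
t 1.9 tcp [0.5236 0.094  0.2339] shift [-0.36 -8.73 -0.61] rot [ 0.02  0.02 -0.29]
```

{"name": "apply_moves", "arguments": {"targets": [-0.4, -8.7, -0.6, 0, 0, 0, -0.4, -8.7, -0.6, 0, 0, 0, -0.4, -8.7, -0.6, 0, 0, 0, -0.4, -8.7, -0.6, 0, 0, 0]}}

```text
clock: 2.23
tcp_pos: [0.5081, 0.1801, 0.2398]
tool_rot: [[0.99, 0.142, 0.0], [0.142, -0.99, -0.0], [0.0, 0.0, -1.0]]
ft_force: [-0.0, -0.6, 0.0]
opening: 0.995
finger_force: 0.0
```

```bash
python3 - <<'E'
from h import *
c,I=grab('wrist');save(I,'w2.png')
h=cv2.cvtColor(I,cv2.COLOR_RGB2HSV);m=cv2.inRange(h,(105,90,30),(130,255,255))
n,l,s,ce=cv2.connectedComponentsWithStats(m)
for i in range(1,n):
    if s[i,4]>200:
        r=cv2.minAreaRect(cv2.findContours((l==i).astype(np.uint8),0,1)[0][0]);print(r,s[i,4],onz(c,*ce[i],.136),[onz(c,*q,.136).round(4) for q in cv2.boxPoints(r)])
E
```

```text
((256.0, 191.5), (75.0, 20.0), 90.0) 1473 [0.5107272  0.18249014 0.136     ] [array([0.5411, 0.1955, 0.136 ]), array([0.5434, 0.1789, 0.136 ]), array([0.4778, 0.169 , 0.136 ]), array([0.4753, 0.1866, 0.136 ])]
```

View pics/w2.png

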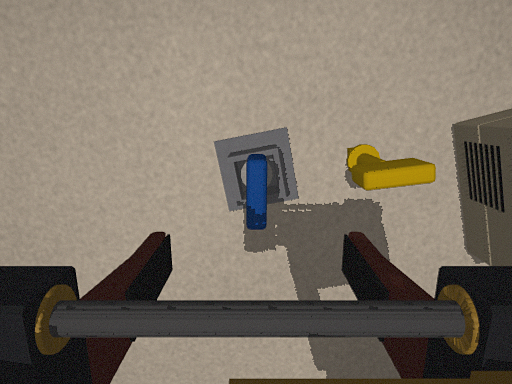

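The handle at (256,191) is lined up with the tool x axis. The yellow key at (395,170) is well clear. I'll descend and grip.

{"name": "apply_moves", "arguments": {"targets": [0.1, -0.2, 4, 0, 0, 0, 0.1, -0.2, 8, 0, 0, 0, 0.1, -0.2, 11, 0, 0, 0, 0.1, -0.2, 13, 0, 0, 0, 0.1, -0.2, 13, 0, 0, 0]}}

```text
clock: 2.7
tcp_pos: [0.5064, 0.1781, 0.1054]
tool_rot: [[0.991, 0.137, -0.008], [0.137, -0.991, -0.003], [-0.008, 0.002, -1.0]]
ft_force: [0.1, 0.3, 0.1]
opening: 0.998
finger_force: 0.0
```

{"name": "apply_moves", "arguments": {"targets": [0, 0, 0, 0, 0, 0, 0, 0, 0, 0, 0, 0, 0, 0, 0, 0, 0, 0, 0, 0, 0, 0, 0, 0, 0, 0, 0, 0, 0, 0, 0, 0, 0, 0, 0, 0, 0, 0, 0, 0, 0, 0, 0, 0, 0, 0, 0, 0], "hand": 1, "newtons": 40}}

```text
clock: 3.37
tcp_pos: [0.5094, 0.1821, 0.11]
tool_rot: [[0.99, 0.141, 0.0], [0.141, -0.99, 0.0], [0.0, -0.0, -1.0]]
ft_force: [0.0, -0.4, -0.7]
opening: 0.429
finger_force: 0.0
```

{"name": "apply_moves", "arguments": {"targets": [0, 0, 0, 0, 0, 0, 0, 0, 0, 0, 0, 0, 0, 0, 0, 0, 0, 0, 0, 0, 0, 0, 0, 0, 0, 0, 0, 0, 0, 0, 0, 0, 0, 0, 0, 0]}}

```text
clock: 3.87
tcp_pos: [0.5093, 0.1819, 0.1097]
tool_rot: [[0.99, 0.14, -0.0], [0.14, -0.99, -0.0], [-0.0, 0.0, -1.0]]
ft_force: [0.1, 0.8, 0.0]
opening: 0.202
finger_force: 40.0
```

{"name": "apply_moves", "arguments": {"targets": [0, 0, -2, 0, 0, 0, 0, 0, -5, 0, 0, 0, 0, 0, -9, 0, 0, 0, 0, 0, -13, 0, 0, 0, 0, 0, -16, 0, 0, 0, 0, 0, -16, 0, 0, 0, 0, 0, -16, 0, 0, 0]}}

```text
clock: 4.45
tcp_pos: [0.51, 0.1821, 0.2711]
tool_rot: [[0.99, 0.14, 0.003], [0.14, -0.99, 0.001], [0.003, -0.001, -1.0]]
ft_force: [-0.4, -0.9, -2.5]
opening: 0.2
finger_force: 40.0
```

```bash
python3 - <<'E'
from h import *
b,B=grab('side');c,W=grab('wrist')
o=arm.get_obs();p=np.array(o['tcp_pos']);u,v=proj(b,p+[0,0,-.04]);u,v=int(u),int(v);print(u,v,'tip expected',proj(b,p-[0,0,.1037]),'tcp',proj(b,p))
x0,y0=max(u-75,0),max(v-75,0)
save(np.hstack([cv2.resize(B[y0:y0+150,x0:x0+150],(400,400),interpolation=2),cv2.resize(W[100:300,156:356],(400,400),interpolation=2)]),'k.png');print(x0,y0)
go([.5857,-.23,.27],90.5)
E
```

```text
316 169 tip expected (np.float64(312.69694131774645), np.float64(208.20009096965302)) tcp (np.float64(319.0592006628276), np.float64(143.74594679145562))
241 94
t 4.55 tcp [0.5081 0.1815 0.2681] shift [ 1.91 41.83 -0.18] rot [ -0.09   0.15 -82.44]
```

View pics/k.png

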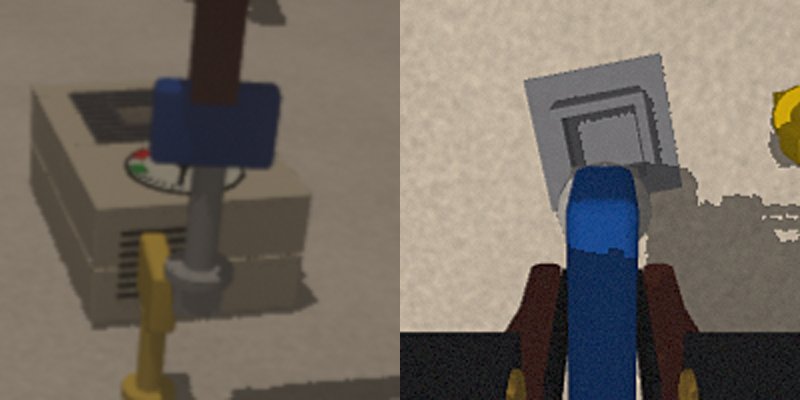

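The key hangs upright. In the left crop the handle is at (215,122), the shaft at (207,215) and the head at (199,270). I'll compute the in-hand offset along tool x.

```bash
python3 - <<'E'
from h import *
b=cam('side')
o=arm.get_obs();p=np.array(o['tcp_pos']);R=np.array(o['tool_rot']);tip=p+R@[0,0,.1037]
for name,(u,v),h in(('handle',(215,122),.108),('shaft',(207,215),.06),('head',(199,268),.024),('tip',(195,312),0)):
    q=tip-R[:,2]*h; U,V=241+u*.375,94+v*.375; uu=proj(b,q+R[:,0]*.01)[0];u0,v0=proj(b,q);print(name,'tool x off mm',(U-u0)/(uu-u0)*10,'dv px',V-v0)
I=cv2.imread('pics/k.png')[:,400:];h=cv2.cvtColor(I,cv2.COLOR_BGR2HSV)
c=cam('wrist')
for v in(175,190):print('handle far end proj', )
for x in(.032,):
  q=p+R@[x,0,-.027];print(x,[(np.array(proj(c,p+R@[s*.032,0,-.027]))-[156,100])*2 for s in(1,-1)])
E
```

```text
handle tool x off mm -3.1381256391578605 dv px -1.1118006011973307
shaft tool x off mm -3.233484746560892 dv px 2.5652531025256735
head tool x off mm -2.0230609728861197 dv px 0.4001813394212945
tip tool x off mm -1.8351520816313691 dv px 2.806157328011494
handle far end proj
handle far end proj
0.032 [array([208.26100254, 188.86126671]), array([207.50783157, 429.64867048])]
```

{"name": "apply_moves", "arguments": {"targets": [0.5, 3, -0.2, 0, 0, -5, 1.9, 41.6, -0.2, 0, 0, -82.4, 1.9, 41.6, -0.2, 0, 0, -82.4, 1.9, 41.6, -0.2, 0, 0, -82.4, 1.9, 41.6, -0.2, 0, 0, -82.4, 1.9, 41.6, -0.2, 0, 0, -82.4, 1.9, 41.6, -0.2, 0, 0, -82.4, 1.9, 41.6, -0.2, 0, 0, -82.4]}}

```text
clock: 5.22
tcp_pos: [0.5646, -0.1124, 0.2689]
tool_rot: [[0.508, 0.861, -0.005], [0.861, -0.508, 0.001], [-0.001, -0.005, -1.0]]
ft_force: [0.4, 0.2, -2.1]
opening: 0.198
finger_force: 40.0
```

```bash
python3 -c "
from h import *
go([.5857,-.2275,.27],90.5)"
```

```text
t 5.2167 tcp [ 0.5646 -0.1124  0.2689] shift [-8.84  7.66 -0.13] rot [-2.700e-01  1.000e-02 -3.104e+01]
```

{"name": "apply_moves", "arguments": {"targets": [-8.8, 7.7, 0, 0, 0, -31, -8.8, 7.7, 0, 0, 0, -31, -8.8, 7.7, 0, 0, 0, -31, -8.8, 7.7, 0, 0, 0, -31, -8.8, 7.7, 0, 0, 0, -31, -8.8, 7.7, 0, 0, 0, -31, -8.8, 7.7, 0, 0, 0, -31]}}

```text
clock: 5.8
tcp_pos: [0.5859, -0.2256, 0.2693]
tool_rot: [[-0.0, 1.0, -0.004], [1.0, 0.0, 0.002], [0.002, -0.004, -1.0]]
ft_force: [-0.9, 0.2, -2.6]
opening: 0.2
finger_force: 40.0
```

```bash
python3 -c "
from h import *
go([.5857,-.2275,.225],90.5);o=arm.get_obs();print(o['ft_force'],o['torque'])"
```

```text
t 5.8 tcp [ 0.5859 -0.2256  0.2693] shift [-0.2  -0.    4.43] rot [-0.21 -0.09 -0.49]
[-0.87153516  0.16698329 -2.59520225] [-0.00712698 -0.06556161 -0.00666269]
```

{"name": "apply_moves", "arguments": {"targets": [-0.2, 0, 2, 0, 0, -0.5, -0.2, 0, 4.4, 0, 0, -0.5, -0.2, 0, 4.4, 0, 0, -0.5, -0.2, 0, 4.4, 0, 0, -0.5]}}

```text
clock: 6.13
tcp_pos: [0.5857, -0.2268, 0.226]
tool_rot: [[-0.011, 1.0, -0.004], [1.0, 0.011, 0.002], [0.002, -0.004, -1.0]]
ft_force: [-0.7, 0.1, -2.1]
opening: 0.196
finger_force: 40.0
```

```bash
python3 - <<'E'
from h import *
b,B=grab('side');c,W=grab('wrist')
o=arm.get_obs();p=np.array(o['tcp_pos']);print(p)
u,v=map(int,proj(b,p-[0,0,.08]));x0,y0=u-50,v-60;print(x0,y0)
save(np.hstack([cv2.resize(B[y0:y0+100,x0:x0+100],(400,400),interpolation=2),cv2.resize(W[90:290,156:356],(400,400),interpolation=2)]),'k2.png')
print('side knob-open',[(np.array(proj(b,[.5857,-.23,z]))-[x0,y0])*4 for z in(.078,.11)])
E
```

```text
[ 0.5874825  -0.22764225  0.22850025]
244 58
side knob-open [array([196.15967073, 356.90584601]), array([199.77755785, 305.61244379])]
```

View pics/k2.png

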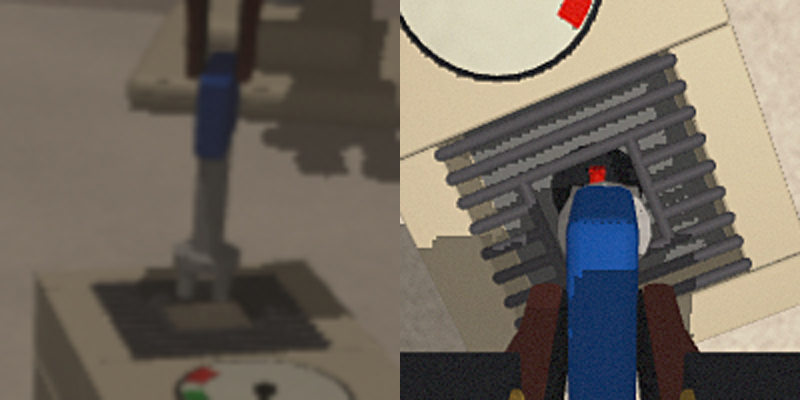

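The side crop shows the prongs at (203,290) just above the opening. The wrist crop shows the bar at (597,175) almost in line with the handle at (602,240). I'll average the lateral offset over several frames.

```bash
python3 - <<'E'
from h import *
P=[];S=[]
m4=np.array(arm.camera_model('wrist')['mount'])
for i in range(6):
    c,I=grab('wrist');o=arm.get_obs();P.append(o['tcp_pos']);S.append(I.astype(float))
P=np.array(P);print(P.mean(0),P.std(0))
I=np.mean(S,0).astype(np.uint8);h=cv2.cvtColor(I,cv2.COLOR_RGB2HSV)
f,cx,cy=c[:3]
def rows(m,r):
    for v in r:
        x=np.nonzero(m[v])[0]
        if len(x):print(v,x.min(),x.max(),(x.min()+x.max())/2, end=' | ')
    print()
r=cv2.inRange(h,(0,140,60),(8,255,255))[:, :].copy();r[:160]=0;r[:,:200]=0;r[:,300:]=0
rows(r,range(160,200,2))
bl=cv2.inRange(h,(105,90,30),(130,255,255));bl[:,:220]=0;bl[:,290:]=0
rows(bl,range(180,280,10))
z=P.mean(0)[2]
def tool(u,v,d): # point at tool z=d
    k=m4[:3,:3]@np.array([(u-cx)/f,-(v-cy)/f,-1]);o=m4[:3,3];return o+k*(d-o[2])/k[2]
y,x=np.nonzero(r);print('bar',x.mean(),y.mean(),tool(x.mean(),y.mean(),z-.078))
print('handle',tool(*[np.mean(np.nonzero(bl[215])[0]),215],-.027))
E
```

```text
[ 0.5876205  -0.22795601  0.22892057] [1.79140731e-04 4.56838846e-05 2.09895081e-04]
172 250 256 253.0 | 174 249 256 252.5 | 176 249 257 253.0 | 178 249 256 252.5 | 180 249 256 252.5 | 
190 243 272 257.5 | 200 240 273 256.5 | 210 239 274 256.5 | 220 239 274 256.5 | 230 239 274 256.5 | 240 239 274 256.5 | 250 240 274 257.0 | 260 240 274 257.0 | 270 240 273 256.5 | 
bar 245.17177914110428 217.30674846625766 [-0.03388026 -0.01205455  0.15092057]
handle [ 0.02362479 -0.0003506  -0.027     ]
```

```bash
python3 - <<'E'
from h import *
W=np.mean([arm.grab_frame('wrist') for i in range(4)],0).astype(np.uint8)
b,B=grab('side');print(arm.get_obs()['tcp_pos'])
B=np.mean([B]+[arm.grab_frame('side') for i in range(3)],0).astype(np.uint8)
g=lambda I:np.clip(255*(I/255.)**.6,0,255).astype(np.uint8)
save(np.hstack([cv2.resize(g(B[108:158,269:319]),(400,400),interpolation=2),cv2.resize(g(W[150:240,211:301]),(400,400),interpolation=2)]),'k3.png')
E
```

```text
[ 0.58698528 -0.22789539  0.22782971]
```

View pics/k3.png

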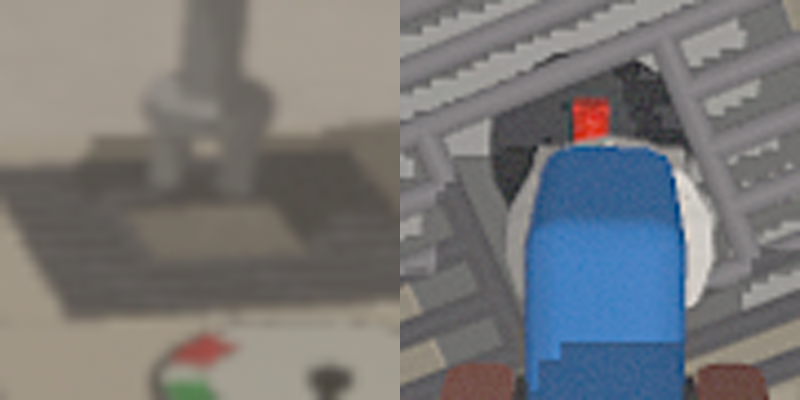

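Left crop: the prongs, centred at (200,185), stand left of the opening, centred at (215,232). Right crop: the head centre (610,235) stands right of the bar (590,118) and of the opening centre (588,205). Both views say the key should shift about 4 mm along tool -y, and about 3 mm along tool -x.

{"name": "apply_moves", "arguments": {"targets": [-0.3, -0.4, 0, 0, 0, 0, -0.3, -0.4, 0, 0, 0, 0, -0.3, -0.4, 0, 0, 0, 0, -0.3, -0.4, 0, 0, 0, 0]}}

```text
clock: 7.27
tcp_pos: [0.5829, -0.231, 0.2277]
tool_rot: [[-0.011, 1.0, 0.0], [1.0, 0.011, 0.0], [0.0, 0.0, -1.0]]
ft_force: [-0.7, 0.5, -1.3]
opening: 0.198
finger_force: 40.0
```

```bash
python3 - <<'E'
from h import *
W=np.mean([arm.grab_frame('wrist') for i in range(4)],0).astype(np.uint8)
B=np.mean([arm.grab_frame('side') for i in range(4)],0).astype(np.uint8);print(arm.get_obs()['tcp_pos'])
g=lambda I:np.clip(255*(I/255.)**.6,0,255).astype(np.uint8)
save(np.hstack([cv2.resize(g(B[108:158,269:319]),(400,400),interpolation=2),cv2.resize(g(W[150:240,211:301]),(400,400),interpolation=2)]),'k4.png')
h=cv2.cvtColor(W,cv2.COLOR_RGB2HSV)
r=cv2.inRange(h,(0,140,60),(8,255,255));r[:165]=0;r[:,:235]=0;r[:,280:]=0;y,x=np.nonzero(r);print(x.mean(),y.min(),y.max())
E
```

```text
[ 0.58303957 -0.23088975  0.22767461]
256.4183673469388 169 240
```

View pics/k4.png

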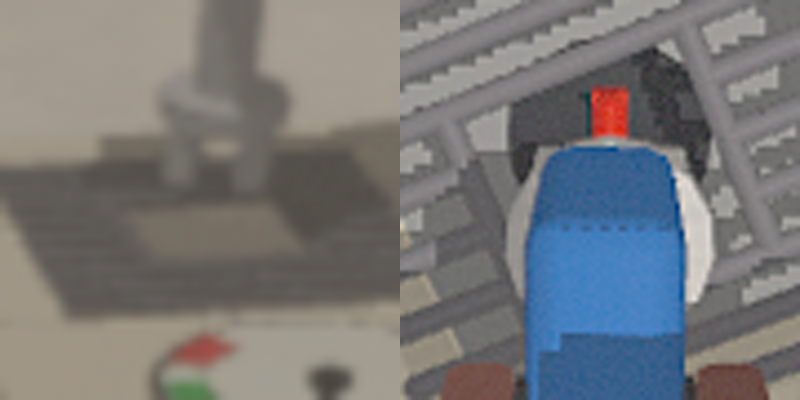

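Now the bar (610,110), head (610,235) and opening centre (609,188) line up, and the side view agrees. I'll descend gently.

{"name": "apply_moves", "arguments": {"targets": [0, 0, 1, 0, 0, 0, 0, 0, 2, 0, 0, 0, 0, 0, 3, 0, 0, 0, 0, 0, 4, 0, 0, 0, 0, 0, 4, 0, 0, 0]}}

```text
clock: 8.08
tcp_pos: [0.5813, -0.2302, 0.1844]
tool_rot: [[-0.011, 1.0, -0.005], [1.0, 0.011, 0.002], [0.002, -0.005, -1.0]]
ft_force: [0.1, 0.8, -2.3]
opening: 0.202
finger_force: 40.0
```

{"name": "apply_moves", "arguments": {"targets": [0, 0, 0.3, 0, 0, 0, 0, 0, 0.6, 0, 0, 0, 0, 0, 0.9, 0, 0, 0, 0, 0, 0.9, 0, 0, 0]}}

```text
clock: 8.42
tcp_pos: [0.5829, -0.2309, 0.1783]
tool_rot: [[-0.011, 1.0, -0.0], [1.0, 0.011, 0.0], [0.0, -0.0, -1.0]]
ft_force: [-0.8, -0.1, -2.3]
opening: 0.203
finger_force: 40.0
```

{"name": "apply_moves", "arguments": {"targets": [0, 0, 0.2, 0, 0, 0, 0, 0, 0.4, 0, 0, 0, 0, 0, 0.6, 0, 0, 0, 0, 0, 0.6, 0, 0, 0]}}

```text
clock: 8.75
tcp_pos: [0.5828, -0.2309, 0.1724]
tool_rot: [[-0.011, 1.0, -0.0], [1.0, 0.011, 0.0], [0.0, -0.0, -1.0]]
ft_force: [0.1, -0.2, -1.5]
opening: 0.199
finger_force: 40.0
```

{"name": "apply_moves", "arguments": {"targets": [0, 0, 0.1, 0, 0, 0, 0, 0, 0.2, 0, 0, 0, 0, 0, 0.3, 0, 0, 0]}}

```text
clock: 9.0
tcp_pos: [0.5831, -0.2309, 0.1697]
tool_rot: [[-0.011, 1.0, 0.0], [1.0, 0.011, -0.0], [-0.0, 0.0, -1.0]]
ft_force: [0.4, -0.1, -1.5]
opening: 0.199
finger_force: 40.0
```

{"name": "apply_moves", "arguments": {"targets": [0, 0, 0.1, 0, 0, 0, 0, 0, 0.2, 0, 0, 0, 0, 0, 0.2, 0, 0, 0]}}

```text
clock: 9.25
tcp_pos: [0.5831, -0.231, 0.1677]
tool_rot: [[-0.011, 1.0, 0.0], [1.0, 0.011, -0.0], [-0.0, 0.0, -1.0]]
ft_force: [-0.1, -0.2, -2.7]
opening: 0.195
finger_force: 40.0
```

{"name": "apply_moves", "arguments": {"targets": [0, 0, 0.1, 0, 0, 0, 0, 0, 0.1, 0, 0, 0]}}

```text
clock: 9.42
tcp_pos: [0.5836, -0.2311, 0.1676]
tool_rot: [[-0.011, 1.0, 0.001], [1.0, 0.011, -0.001], [-0.001, 0.001, -1.0]]
ft_force: [-0.5, 1.2, 4.6]
opening: 0.198
finger_force: 40.0
```

{"name": "apply_moves", "arguments": {"targets": [0, 0, 0.1, 0, 0, 0, 0, 0, 0.1, 0, 0, 0]}}

```text
clock: 9.58
tcp_pos: [0.5841, -0.2313, 0.1674]
tool_rot: [[-0.011, 1.0, 0.002], [1.0, 0.011, -0.001], [-0.001, 0.002, -1.0]]
ft_force: [-1.8, 0.5, 9.1]
opening: 0.193
finger_force: 40.0
```

Seated: the force rises at TCP z = 0.1676, so the tip is at 0.064. I'll ease off the contact slightly and turn clockwise about the key axis.

{"name": "apply_moves", "arguments": {"targets": [0, 0.02, -0.1, 0, 0, 5, 0, 0.04, -0.1, 0, 0, 10, -0.01, 0.06, -0.1, 0, 0, 15, -0.01, 0.08, -0.1, 0, 0, 20, -0.02, 0.09, -0.1, 0, 0, 25, -0.03, 0.11, -0.1, 0, 0, 30, -0.04, 0.13, -0.1, 0, 0, 35, -0.05, 0.14, -0.1, 0, 0, 40]}}

```text
clock: 10.25
tcp_pos: [0.5845, -0.2316, 0.1675]
tool_rot: [[0.637, 0.771, 0.0], [0.771, -0.637, -0.0], [-0.0, 0.001, -1.0]]
ft_force: [-1.5, 0.4, 5.1]
opening: 0.197
finger_force: 40.0
```

```bash
cat > n.py <<'E'
from h import *
# needle angle in top & wrist views: dark pixels within gauge, rays to z=.109
def needle(n):
    I=np.mean([arm.grab_frame(n) for i in range(2)],0).astype(np.uint8);c=cam(n)
    h=cv2.cvtColor(I,cv2.COLOR_RGB2HSV);g=(335,258)
    if n=='wrist': return I
    yy,xx=np.mgrid[:384,:512];r=np.hypot(xx-333,yy-258)
    m=(h[...,2]<90)&(r<19);y,x=np.nonzero(m)
    P=np.array([onz(c,u,v,.109)[:2] for u,v in zip(x,y)]);G=onz(c,333,258,.109)[:2];D=P-G
    far=D[np.hypot(*D.T)>.012];a=np.degrees(np.arctan2(far[:,1],far[:,0]));print(n,'needle',len(far),np.median(a),'spread',a.min(),a.max())
    save(cv2.resize(I[200:300,280:440],(800,500),interpolation=2),'n.png')
needle('top')
o=arm.get_obs();R=np.array(o['tool_rot']);print(o['clock'],np.degrees(np.arctan2(R[1,0],R[0,0])),o['tcp_pos'],o['ft_force'],o['torque'])
E
python3 n.py
```

```text
top needle 23 60.18263619540679 spread 54.83220345300857 63.90999980408486
10.35 50.46854577821336 [ 0.58456283 -0.23157174  0.16751361] [-2.20291855  0.52389803  5.30183912] [0.09516649 0.42987256 0.0047702 ]
```

{"name": "apply_moves", "arguments": {"targets": [0, 0.02, 0, 0, 0, 5, 0, 0.04, 0, 0, 0, 10, -0.01, 0.06, 0, 0, 0, 15, -0.01, 0.08, 0, 0, 0, 20, -0.02, 0.09, 0, 0, 0, 25, -0.03, 0.11, 0, 0, 0, 30, -0.03, 0.12, 0, 0, 0, 32, -0.03, 0.12, 0, 0, 0, 32]}}

```text
clock: 11.02
tcp_pos: [0.5851, -0.2321, 0.1675]
tool_rot: [[0.948, 0.318, 0.0], [0.318, -0.948, 0.0], [0.0, -0.0, -1.0]]
ft_force: [-2.7, 1.7, 5.8]
opening: 0.197
finger_force: 40.0
```

```bash
python3 n.py
```

```text
top needle 26 28.275419534001074 spread 20.186558432923825 33.636620297233094
11.1167 18.619832291209182 [ 0.58513476 -0.2321268   0.1675381 ] [-2.28597815  2.21639372  6.72170256] [0.57166159 0.53656267 0.00961494]
```

{"name": "apply_moves", "arguments": {"targets": [0, 0.02, 0, 0, 0, 5, 0, 0.02, 0, 0, 0, 5, 0, 0.01, 0, 0, 0, 2, 0, 0, 0, 0, 0, -2, 0, 0, 0, 0, 0, -2]}}

```text
clock: 11.53
tcp_pos: [0.5855, -0.2325, 0.1675]
tool_rot: [[0.935, 0.355, 0.001], [0.355, -0.935, -0.0], [0.001, 0.001, -1.0]]
ft_force: [-1.5, 0.8, 5.4]
opening: 0.197
finger_force: 40.0
```

```bash
python3 n.py
```

```text
top needle 24 22.891422375519358 spread 15.471665286592478 26.33893054530751
11.6333 20.52148116130433 [ 0.58552245 -0.23251191  0.16751589] [-1.73418814  0.74849781  5.38176315] [0.25510935 0.37286757 0.07036303]
```

{"name": "apply_moves", "arguments": {"targets": [0, 0, 0, 0, 0, 0, 0, 0, 0, 0, 0, 0, 0, 0, 0, 0, 0, 0, 0, 0, 0, 0, 0, 0, 0, 0, 0, 0, 0, 0, 0, 0, 0, 0, 0, 0, 0, 0, 0, 0, 0, 0, 0, 0, 0, 0, 0, 0], "hand": 6}}

```text
clock: 12.3
tcp_pos: [0.5851, -0.2324, 0.1666]
tool_rot: [[0.936, 0.352, -0.0], [0.352, -0.936, 0.0], [-0.0, -0.0, -1.0]]
ft_force: [-0.0, -0.0, 0.5]
opening: 0.678
finger_force: 0.0
```

{"name": "apply_moves", "arguments": {"targets": [0, 0, 0, 0, 0, 0, 0, 0, -2, 0, 0, 0, 0, 0, -5, 0, 0, 0, 0, 0, -8, 0, 0, 0, 0, 0, -12, 0, 0, 0, 0, 0, -14, 0, 0, 0, -8, 0, -14, 0, 0, 0, -12, 0, -14, 0, 0, 0]}}

```text
clock: 12.97
tcp_pos: [0.5082, -0.2619, 0.3084]
tool_rot: [[0.935, 0.355, 0.004], [0.355, -0.935, -0.002], [0.003, 0.003, -1.0]]
ft_force: [0.1, -0.2, -0.2]
opening: 0.682
finger_force: 0.0
```

```bash
python3 n.py; python3 - <<'E'
from h import *
A=arm.grab_frame('top');B=arm.grab_frame('side')
f=lambda I,y,x,h,w:cv2.resize(I[y:y+h,x:x+w],(400,400),interpolation=2)
save(np.hstack([f(A,190,310,110,110),f(B,60,220,150,150)]),'end.png')
E
```

```text
top needle 25 22.891422375519316 spread 11.982887648541928 26.33893054530751
13.0667 20.49478004275973 [ 0.50294336 -0.26270912  0.30708218] [ 0.00671082  0.47713864 -0.28508177] [0.01616569 0.03560723 0.00672838]
```

View pics/end.png

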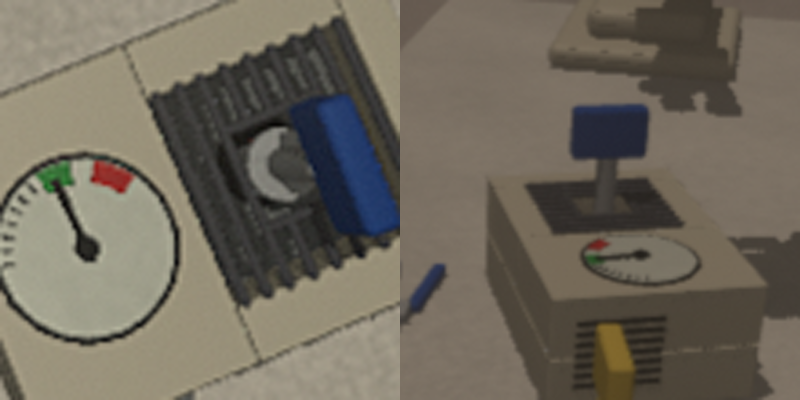

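The needle tip at (58,185) stands in the middle of the green band at (57,180). The key is upright and seated in the opening, and the gripper is clear.

```bash
python3 -c "
from bench import arm
print(arm.hand_in())"
```

```text
the job is handed in; nothing more can be done
None
```

The needle stands mid-green without having entered the red. The key is seated upright on the knob and released, the vise, jar and pliers were left alone, and the job was handed in at about 13 s.

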